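Gang-clamp three dowels with the click lever

TASK

Lay the loose full-length dowel into the groove on top of the two dowels in the clamp jig, so that the three form a pyramid, and let go of it. Then take the clamp lever by its upright handle, swing it clockwise (seen from above) five clicks from its rest and not a click more, and finish while holding the handle there: the lever springs back if it is released. Leave the short thin offcut and the small pale blank lying beside the work where they are.

Things in the scene. Friction and masses are not known exactly. Their poses are not given: they have to be found in the camera images.
- jig: Wooden clamp jig fixed to the bench, base 310 x 100 mm. Origin on the bench under the middle of the cradle; x runs along the dowels to the lever end, y across, z up. Cradle: floor 10 mm above the bench, two low side walls 66 mm apart, top 29 mm above the bench. A wooden end stop (75 mm high) has its face at x = -75 mm; the pad's face is at x = +87 mm at rest: 12 mm of play for a dowel
- groove (a point): where the third dowel's centre belongs: over the gap between the two lower dowels, 53 mm above the bench, half-way between end stop and pad (6 mm of play either way along x). Axes as the jig's: x along the dowels. The lower dowels' tops are 42 mm above the bench, so fingers that lay the third dowel there must not reach more than about 10 mm below its centre
- dowel_a_center (a point): centre of one of the two lower dowels, which lie side by side in the cradle: plain light wood, 32 mm diameter, 150 mm long; its x axis is the dowel's length
- dowel_b_center (a point): centre of the other lower dowel in the cradle, same size; its x axis is the dowel's length
- dowel_c_center (a point): centre of the third dowel, lying loose on the bench in front of the jig: plain light wood, 32 mm diameter, 150 mm long, about 85 g, can roll; its x axis is the dowel's length (y and z may point anywhere round it)
- offcut_center (a point): centre of a bystander: a short thin dowel offcut, 20 mm diameter, 85 mm long, light wood, on the bench; not to be used
- lever (a joint): Angle of the clamp lever, rad: 0 at rest against its stop, growing clockwise seen from above, up to 2.1. A spring pawl drops between pins (a click) each 0.262 rad; crests lie half-way; fifth click 1.309. Steel arm, handle 110 mm from the axis. Push at the handle: 6 N to leave rest, falling to 2 N before each gap and rising again in it; 7 to 9 N round the fifth. Let go there, it springs back
- knob_center (a point): middle of the lever's handle: an upright dark wooden round grip, 23 mm diameter, 50 mm tall, that revolves freely on its pin; this point is 104 mm above the bench, 28 mm above the handle's foot (the top of the steel arm), 22 mm below the handle's top
- lever_pivot (a point): point on the lever's upright axis, 125 mm along the jig's x axis, 104 mm above the bench (the height of the handle's middle); nothing is there above 80 mm
- knob: the same handle as a body; origin at the centre of its foot, on the top of the steel arm, 28 mm below knob_center; its turn about z is free and means nothing
- pad: the clamp's dark wooden pad, 58 x 44 mm, 8 mm thick; origin at the centre of its face. The lever drives it to the jig's -x, 4.2 mm per click; it meets the dowel ends at about the third click and then squeezes them through a soft spring
- nut_blank: bystander: small pale blank, 41 x 47 x 10 mm, on the bench right of the lever

How it is judged:
By the outcome, as a careful person would: the job done as asked, in the order asked, and still so for the second after the job is handed in, while the arm keeps its last pose, push and grip.
It also fails if it takes over 70 s, if anything falls off the work surface, if the arm or the gripper's body presses on something with over 40 N, if the wrist force passes 120 N, or if a joint passes its speed limit or range.

ROBOT

A 7-joint arm with a two-finger parallel gripper is mounted at the origin on a cart in front of the work surface, level with it; the furniture and walls round the work are solid. World frame = base frame: x ahead of the robot, y to its left, z up, the work surface at z = 0. Lengths are in m, angles in rad, forces in N, time in s.
With the tool pointing down it reaches from about 0.425 to 0.8 m from the base axis. Payload 8.3 kg.
Tool frame: the origin (TCP) lies on the centre line of the jaws, within the pads' length; the fingertips stand 8 mm ahead of it and the grasp point (between the pads) lies 11 mm behind it; z points along the fingers, y is the line along which they close (so a half turn about z gives the same grasp; the last joint's range is limited). The gripper opens to 85 mm and grips with 20 to 120 N. Pads are 22 mm wide; open, the fingers measure 114 mm over their backs; the gripper's body (76 mm by 85 mm) begins 54 mm behind the grasp point. The pads swing forward as they close: fully open they stand 13 mm farther back than shut.
Start: joints at [-1.207, 0.383, 0.016, 1.37, -0.006, 1.388, -0.046], TCP at [0.259, 0.569, 0.239] pointing down, gripper open.
Joint ranges: [-2.95, 2.95], [-0.25, 2.06], [-1.52, 1.56], [0.18, 2.33], [-1.44, 4.58], [0.02, 2.06], [-3.01, 3.01]. Speed limits (rad/s): [2.39, 2.39, 3.01, 3.01, 3.14, 3.14, 3.14].

INTERFACE

Orientations are given as a unit quaternion [x, y, z, w].
In Python, from bench import bot, cams gives the robot as it stands.
- The arm moves only by the shell command python3 -m handwheel 'ROWS' [FORCE]. ROWS is JSON, a list that holds one entry, the list of rows, each a list of 7 numbers: the turn, a rotation vector about the tool's x, y, z in rad, then the shift along the tool's x, y, z in cm, then the gripper's target within -1 to 1 (shut at 1, half-way at 0, fully open at -1). In form: [[[rx, ry, rz, x, y, z, claw], ...]]. A call has exactly 5 rows; each row shifts and turns the commanded pose from where the row before left it, along the tool's axes as they then stand; what a row does not reach is not made up. A row lasts 1/8 s, in which the tool goes at most 62.5 mm and 10.7 degrees, less where a joint would pass 70% of its speed; a pose out of reach is approached as far as the arm can. A call is refused whole if a number of a shift passes 6.25 or a number of a turn 0.188, either way. A call with a gripper value outside its range is refused whole. The fingers move at their own pace and stop on an object; FORCE is the grip in N (left out, the last holds). Time passes only in rows, so rows that do not move let the fingers close, or fill a call up. It gives the time, the measured TCP pose, the force, the opening and the grip force at its end, in the units of the state.
- bot.observe(): the state, without advancing time (a new reading comes with each control period).
- cams.get_image(name): name is "scene" or "top" or "wrist"; returns the picture (400x640x3 uint8, blue, green, red); there is no depth.
- cams.camera_params(name): a dict with "mtx" (3x3 intrinsics, pixels), "world_to_cam" (4x4, takes a point from world to camera coordinates). Camera axes: x right, y up, looking along -z (the intrinsics and any distortion apply to the point x, -y, -z); pixel columns grow to the right and rows downward; lengths in m; the calibration is good to about 2 mm. A picture is of the moment at which its call begins: read the wrist's pose just before it. camera_params takes no time and is no camera call; for the wrist camera it gives the pose at the moment of the call.
- bot.job_done(): hands the job in; it is judged then, once.
The state is a dict: "t": time; "joints": joint angles; "joint_velocities": joint speeds; "effort": joint torques, N m; "ee_pos": TCP position; "tcp_rot": TCP orientation; "contact_force": force on the tool from outside, world axes, zero at the start; "ft_torque": the same for the moment, N m; "gripper_width": finger opening in m; "grasp_force": force on a finger pad.
Only numpy, scipy, OpenCV 4.12 (cv2) and the standard library are available. Lean on these libraries where they do the work, as an engineer would, in place of code of your own. Each camera call takes 0.05 s, during which the arm holds its last target. There are 200 camera calls.

## Working session

There is one attempt and no reset: what is moved stays moved. The work goes in short steps, Python scripts to look and compute and a shell command to move; the robot and the scene stay as the last step left them, time stands still between calls to the robot, and variables do not carry over. Pictures are saved under pics/ and viewed, at most 10 in all, crops included, and the job is handed in when it is done.

```bash
mkdir -p pics; ls; python3 - <<'E'
from bench import bot,cams
import cv2,json
s=bot.observe();print({k:s[k] for k in('t','ee_pos','tcp_rot','gripper_width','contact_force')})
for n in('scene','top'):
    cv2.imwrite(f'pics/{n}0.png',cams.get_image(n))
    p=cams.camera_params(n);print(n,p)
E
```

```text
pics
{'t': 0.0, 'ee_pos': array([0.25848012, 0.56849755, 0.23825387]), 'tcp_rot': array([ 2.11743253e-01,  9.77324825e-01, -9.72903953e-04, -1.85042711e-04]), 'gripper_width': 0.08546441591566736, 'contact_force': array([-0.04806054,  0.56121123, -1.02934071])}
scene {'mtx': array([[440.28726312,   0.        , 323.40210029],
       [  0.        , 440.28726312, 206.26780501],
       [  0.        ,   0.        ,   1.        ]]), 'world_to_cam': array([[ 0.40800084, -0.91289023, -0.01291292, -0.36379796],
       [ 0.75127343,  0.32766511,  0.5729082 , -0.4064834 ],
       [-0.51877118, -0.24344816,  0.81951782, -0.7079161 ],
       [ 0.        ,  0.        ,  0.        ,  1.        ]])}
top {'mtx': array([[460.0171298 ,   0.        , 326.12801778],
       [  0.        , 460.0171298 , 197.77320468],
       [  0.        ,   0.        ,   1.        ]]), 'world_to_cam': array([[-0.00938976, -0.99994216, -0.00524448, -0.16076167],
       [ 0.99231692, -0.00996495,  0.12332002, -0.5487671 ],
       [-0.12336515, -0.00404624,  0.9923531 , -0.86911466],
       [ 0.        ,  0.        ,  0.        ,  1.        ]])}
```

View pics/scene0.png

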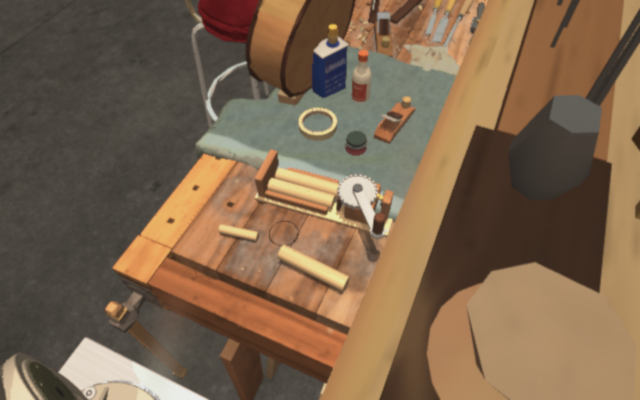

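View pics/top0.png

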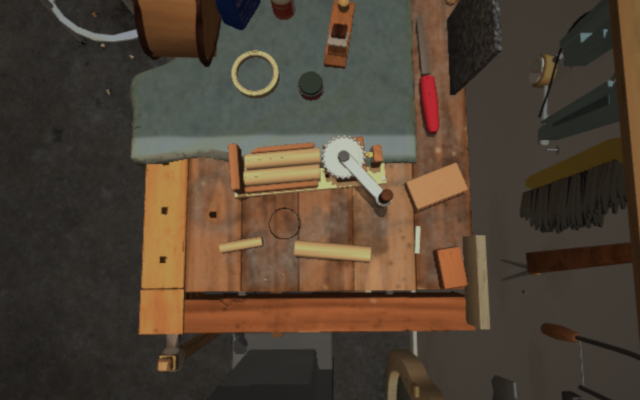

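The scene view shows the jig with its two dowels, the lever (handle near px 378,225) and the loose dowel in front of it. In the top view the loose dowel runs from about (295,248) to (370,254), the knob's top is at (385,196), the pivot is at (343,157), the jig dowels are at rows ~158 and ~175, and the offcut is at (240,244).

```bash
cat > h.py <<'E'
import numpy as np,cv2
from bench import bot,cams
def ray(p,uv):
    K,T=p['mtx'],p['world_to_cam'];x,y=(np.array(uv)-K[:2,2])/[K[0,0],K[1,1]]
    R=T[:3,:3];return -R.T@T[:3,3],R.T@np.array([x,-y,-1])
def atz(p,uv,z):
    o,d=ray(p,uv);return o+d*(z-o[2])/d[2]
def proj(p,X):
    c=p['world_to_cam']@np.append(X,1);c=c[:3]*[1,-1,-1];u=p['mtx']@c;return u[:2]/u[2]
E
python3 - <<'E'
from h import *
im=cv2.imread('pics/top0.png')[128:268,215:400]
cv2.imwrite('pics/top0c.png',cv2.resize(im,None,fx=4.2,fy=4.2,interpolation=cv2.INTER_CUBIC))
p=cams.camera_params('top')
for n,uv,z in [('c1',(295,248),.016),('c2',(370,254),.016),('knobtop',(385,196),.126),('pivot',(343,157),.09),('a1',(245,158),.026),('a2',(320,157),.026),('b1',(245,178),.026),('b2',(320,174),.026)]:
    print(n,atz(p,uv,z).round(4))
E
```

```text
c1 [ 0.45   -0.1036  0.016 ]
c2 [ 0.4369 -0.2514  0.016 ]
knobtop [ 0.5378 -0.2701  0.126 ]
pivot [ 0.6162 -0.1984  0.09  ]
a1 [ 0.63   -0.0044  0.026 ]
a2 [ 0.6304 -0.1546  0.026 ]
b1 [ 0.5894 -0.0049  0.026 ]
b2 [ 0.596  -0.1543  0.026 ]
```

View pics/top0c.png

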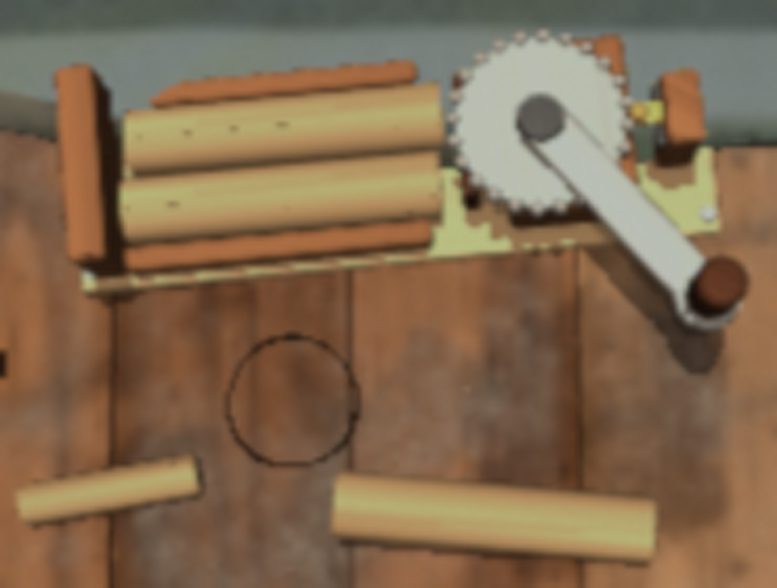

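The crop shows dowel C's ends at about (335,508) and (655,530), the knob's top at (721,285), and the pivot at (541,118). The lower dowels run from (125,142) to (441,112) and from (122,210) to (440,186).

```bash
cat >> h.py <<'E'
from scipy.spatial.transform import Rotation as Ro
def state():
    s=bot.observe();R=Ro.from_quat(s['tcp_rot']);M=R.as_matrix()
    print('t',round(s['t'],2),'tcp',s['ee_pos'].round(4),'ty az',np.degrees(np.arctan2(M[1,1],M[0,1])).round(2),'tz',M[:,2].round(4),'w',round(s['gripper_width'],4),'gf',np.round(s['grasp_force'],1),'F',s['contact_force'].round(1),'j',s['joints'].round(2))
    return s,M
def go(P,az=None):  # needed move in tool axes (yaw about tool z first, then shift cm in new axes)
    s,M=state();d=np.array(P)-s['ee_pos']
    a=0
    if az is not None:
        cur=np.arctan2(M[1,1],M[0,1]);a=-(np.radians(az)-cur);a=(a+np.pi)%(2*np.pi)-np.pi
    print('shift now axes cm',(M.T@d*100).round(2),'| yaw tool z rad',round(a,3),'| shift after yaw',((M@Ro.from_rotvec([0,0,a]).as_matrix()).T@d*100).round(2))
    Z=M[:,2]; 
    fix=np.cross(Z,[0,0,-1]);print('tilt fix rotvec tool',(M.T@fix).round(4))
E
python3 - <<'E'
from h import *
p=cams.camera_params('top')
q=lambda x,y,z:atz(p,(215+x/4.2,128+y/4.2),z)
c1,c2=q(335,508,.016),q(655,530,.016);C=(c1+c2)/2
d=c2-c1;print('C',C,np.linalg.norm(d),'axis az',np.degrees(np.arctan2(d[1],d[0])))
a1,a2,b1,b2=q(125,142,.026),q(441,112,.026),q(122,210,.026),q(440,186,.026)
for u,v in((a1,a2),(b1,b2)):print((u+v)/2,np.linalg.norm(v-u),np.degrees(np.arctan2(*(v-u)[1::-1])))
print('sep',np.linalg.norm((a1+a2-b1-b2)/2))
kn=q(721,285,.126);pv=q(541,118,.085);print('knob',kn,'pivot',pv,np.linalg.norm((kn-pv)[:2]))
# jig dir from pivot to gap line far end
m=(a1+a2+b1+b2)/4;e=(pv-m);print('mid->pivot',e,np.linalg.norm(e[:2]),np.degrees(np.arctan2(e[1],e[0])))
# end stop top face right edge top at z=.075, jig x=-75
print('stop',q(98,68,.075),q(106,258,.075))
go([C[0],C[1],.12],np.degrees(np.arctan2(d[1],d[0]))+90)
E
```

```text
C [ 0.44234056 -0.17819341  0.016     ] 0.15055873158767916 axis az -94.44734893560339
[ 0.62871984 -0.07930307  0.026     ] 0.15115574673967536 -85.07459389444956
[ 0.59442665 -0.07841948  0.026     ] 0.15119142823827808 -86.21273681502899
sep 0.03430456857337792
knob [ 0.53801302 -0.27300066  0.126     ] pivot [ 0.6189922 -0.2000989  0.085    ] 0.10896004796101734
mid->pivot [ 0.00741895 -0.12123763  0.059     ] 0.12146441094089003 -86.49823788555489
stop [ 6.46333067e-01 -3.39754691e-04  7.50000000e-02] [ 0.55943199 -0.00514999  0.075     ]
t 0.1 tcp [0.2585 0.5685 0.2384] ty az 65.55 tz [-7.0e-04 -1.7e-03 -1.0e+00] w 0.0856 gf 0.0 F [ 0.4  0.5 -1.2] j [-1.21  0.38  0.02  1.37 -0.01  1.39 -0.05]
shift now axes cm [-47.64 -60.35  11.95] | yaw tool z rad 1.222 | shift after yaw [-73.    24.13  11.95]
tilt fix rotvec tool [-0.0018  0.      0.    ]
```

```bash
python3 -m handwheel '[[[0,0,0.1,-6,-1,0,-1],[0,0,0.1,-6,-1,0,-1],[0,0,0.1,-6,-1,0,-1],[0,0,0.1,-6,-1,0,-1],[0,0,0.1,-6,-1,0,-1]]]' 40
python3 -m handwheel '[[[0,0,0.1,-6,-1,0,-1],[0,0,0.1,-6,-1,0,-1],[0,0,0.1,-6,-1,0,-1],[0,0,0.1,-6,-1,0,-1],[0,0,0.1,-6,-1,0,-1]]]'
python3 -c "
from h import *
go([.4423,-.1782,.12],-4.4)"
```

```text
t: 0.72
ee_pos: [0.4712, 0.3528, 0.2387]
tcp_rot: [0.449, 0.894, -0.0, -0.0]
contact_force: [1.2, 0.3, 0.2]
gripper_width: 0.0856
grasp_force: 0.0
t: 1.35
ee_pos: [0.5531, 0.0631, 0.2389]
tcp_rot: [0.656, 0.755, -0.0, -0.0]
contact_force: [0.6, 0.3, 0.4]
gripper_width: 0.0855
grasp_force: 0.0
t 1.35 tcp [0.5531 0.0631 0.2389] ty az 8.06 tz [-6.e-04 -3.e-04 -1.e+00] w 0.0855 gf 0.0 F [0.6 0.3 0.4] j [-0.55  0.25  0.46  1.58 -0.11  1.34  0.06]
shift now axes cm [-22.34 -14.34  11.9 ] | yaw tool z rad 0.217 | shift after yaw [-24.91  -9.19  11.9 ]
tilt fix rotvec tool [-0.0007  0.0002  0.    ]
```

```bash
python3 -m handwheel '[[[0,0,0.11,-5,-1.9,0,-1],[0,0,0.107,-5,-1.8,1,-1],[0,0,0,-5,-1.8,1.5,-1],[0,0,0,-5,-1.8,1.5,-1],[0,0,0,-5,-1.8,2,-1]]]'
python3 - <<'E'
from h import *
go([.4423,-.1782,.12],-4.4)
p=cams.camera_params('wrist');cv2.imwrite('pics/w1.png',cams.get_image('wrist'))
C=np.array([.4423,-.1782,.016]);d=np.array([np.cos(np.radians(-94.4)),np.sin(np.radians(-94.4)),0])*.075
print(proj(p,C-d),proj(p,C),proj(p,C+d))
E
```

```text
t: 1.98
ee_pos: [0.4595, -0.1847, 0.1789]
tcp_rot: [0.732, 0.681, 0.0, 0.0]
contact_force: [1.0, -0.4, 0.5]
gripper_width: 0.0852
grasp_force: 0.0
t 1.98 tcp [ 0.4595 -0.1847  0.1789] ty az -4.17 tz [ 7.e-04  1.e-04 -1.e+00] w 0.0852 gf 0.0 F [ 1.  -0.4  0.5] j [-0.27  0.16  0.65  1.83 -0.1   1.19  0.34]
shift now axes cm [ 0.52 -1.77  5.89] | yaw tool z rad 0.004 | shift after yaw [ 0.51 -1.77  5.89]
tilt fix rotvec tool [ 0.0007 -0.0002  0.    ]
[296.60335775  82.17121971] [297.79174957 173.33506753] [298.82176509 252.34956118]
```

View pics/w1.png

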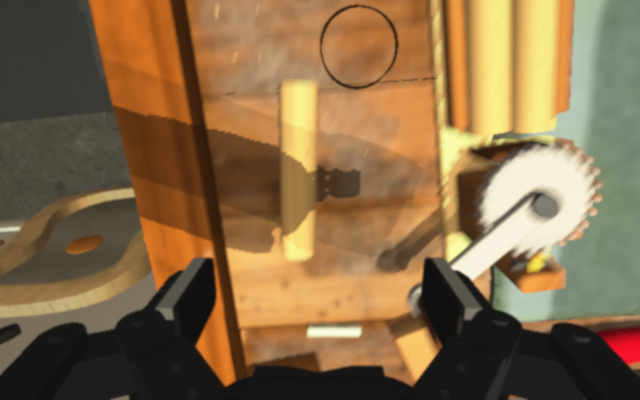

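The wrist view shows the loose dowel running from (300,80) to (298,261), within about 2 mm of my estimate. The path down is clear.

```bash
python3 -m handwheel '[[[0,0,0,0.5,-1.75,3,-1],[0,0,0,0,0,4,-1],[0,0,0,0,0,4,-1],[0,0,0,0,0,3,-1],[0,0,0,0,0,1.5,-1]]]'
python3 -m handwheel '[[[0,0,0,0,0,0,-1],[0,0,0,0,0,0.4,-1],[0,0,0,0,0,0.4,-1],[0,0,0,0,0,0,-1],[0,0,0,0,0,0,-1]]]'
python3 -c "
from h import *
go([.4423,-.1782,.0155],-4.4)"
```

```text
t: 2.65
ee_pos: [0.4422, -0.1766, 0.0227]
tcp_rot: [0.732, 0.681, -0.001, -0.001]
contact_force: [-0.3, 0.4, -0.2]
gripper_width: 0.0852
grasp_force: 0.0
t: 3.28
ee_pos: [0.4435, -0.1771, 0.0166]
tcp_rot: [0.732, 0.681, 0.0, 0.0]
contact_force: [0.2, 1.3, 0.3]
gripper_width: 0.0853
grasp_force: 0.0
t 3.27 tcp [ 0.4435 -0.1771  0.0166] ty az -4.18 tz [ 5.e-04 -0.e+00 -1.e+00] w 0.0853 gf 0.0 F [0.2 1.3 0.3] j [-0.2   0.36  0.59  2.03 -0.27  0.82  0.48]
shift now axes cm [-0.12 -0.11  0.11] | yaw tool z rad 0.004 | shift after yaw [-0.12 -0.11  0.11]
tilt fix rotvec tool [0.0005 0.     0.    ]
```

Now I'll close on the dowel slowly.

```bash
python3 -m handwheel '[[[0,0,0,0,-0.1,0.1,-0.4],[0,0,0,0,0,0,0],[0,0,0,0,0,0,0.3],[0,0,0,0,0,0,0.6],[0,0,0,0,0,0,1]]]' 40
python3 -m handwheel '[[[0,0,0,0,0,0,1],[0,0,0,0,0,0,1],[0,0,0,0,0,0,1],[0,0,0,0,0,-2,1],[0,0,0,0,0,-3,1]]]'
python3 -m handwheel '[[[0,0,0,0,0,-4,1],[0,0,0,0,0,-4,1],[0,0,0,0,0,-1,1],[0,0,0,0,0,0,1],[0,0,0,0,0,0,1]]]'
python3 - <<'E'
from h import *
s,M=state()
p=cams.camera_params('wrist');cv2.imwrite('pics/w2.png',cams.get_image('wrist'))
t=cams.get_image('top');cv2.imwrite('pics/t2.png',t)
pt=cams.camera_params('top')
C=s['ee_pos'];d=M[:,0]*.075
for k in(-1,0,1):print(proj(p,C+k*d),proj(pt,C+k*d))
go([.6115,-.082,.16],4)
w=cv2.imread('pics/w2.png');cv2.imwrite('pics/wt2.png',np.hstack([w,cv2.resize(t[130:330,240:400],(320,400))])[:, 160:960][:, :800])
E
```

```text
t: 3.9
ee_pos: [0.4425, -0.177, 0.0155]
tcp_rot: [0.732, 0.681, 0.0, 0.0]
contact_force: [-0.9, 0.4, 5.4]
gripper_width: 0.031
grasp_force: 39.4
t: 4.53
ee_pos: [0.4412, -0.1767, 0.0648]
tcp_rot: [0.732, 0.681, -0.001, -0.001]
contact_force: [0.3, 0.4, -1.0]
gripper_width: 0.0308
grasp_force: 39.9
t: 5.15
ee_pos: [0.4414, -0.1765, 0.1537]
tcp_rot: [0.732, 0.681, -0.001, -0.001]
contact_force: [-0.1, -0.3, -1.0]
gripper_width: 0.0305
grasp_force: 40.0
t 5.15 tcp [ 0.4414 -0.1765  0.1537] ty az -4.17 tz [-2.7e-03  4.0e-04 -1.0e+00] w 0.0305 gf 40.0 F [-0.1 -0.3 -1. ] j [-0.29  0.14  0.66  1.91 -0.09  1.13  0.33]
[318.70745861 409.41035014] [377.34666151 254.41496298]
[318.77405057 271.86562574] [332.58341996 251.55863008]
[318.86321967  87.68811531] [287.93202744 248.70943423]
t 5.25 tcp [ 0.4415 -0.1767  0.1539] ty az -4.18 tz [-2.6e-03  2.0e-04 -1.0e+00] w 0.0305 gf 40.0 F [-0.3 -0.2 -1.2] j [-0.29  0.14  0.66  1.91 -0.09  1.13  0.33]
shift now axes cm [10.68 16.27 -0.65] | yaw tool z rad -0.143 | shift after yaw [ 8.26 17.62 -0.65]
tilt fix rotvec tool [-0.0026  0.      0.    ]
```

View pics/wt2.png

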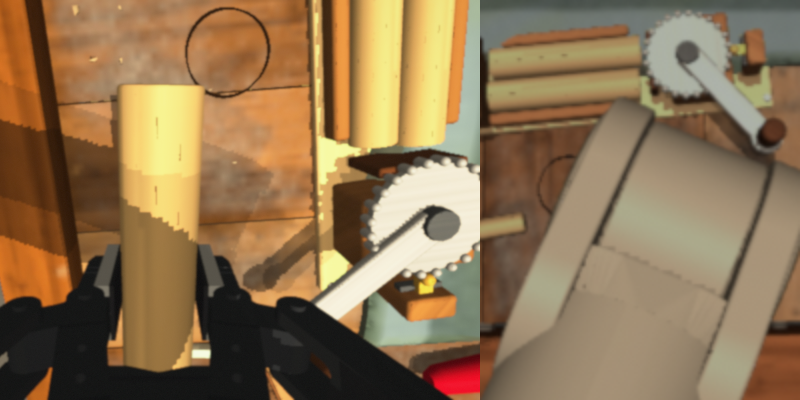

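```bash
python3 -m handwheel '[[[0,0,-0.143,2.4,0,0,1],[0,0,0,3,5.6,0,1],[0,0,0,3,6,0,1],[0,0,0,0,6,0,1],[0,0,0,0,0,0,1]]]'
python3 -m handwheel '[[[0,0,0,0,0,2,1],[0,0,0,0,0,2,1],[0,0,0,0,0,1,1],[0,0,0,0,0,0,1],[0,0,0,0,0,0,1]]]'
python3 - <<'E'
from h import *
go([.6115,-.083,.0525],4)
s,M=state()
p=cams.camera_params('wrist');im=cams.get_image('wrist');cv2.imwrite('pics/w3.png',im)
J=np.array([.6115,-.076,0]);ax=np.array([np.cos(np.radians(-86)),np.sin(np.radians(-86)),0]);ay=np.array([-ax[1],ax[0],0])
for n,X in dict(gapL=J-.07*ax+[0,0,.03],a=J+.017*ay-.07*ax+[0,0,.042],b=J-.017*ay-.07*ax+[0,0,.042],stop1=J-.075*ax+.03*ay+[0,0,.075],stop2=J-.075*ax-.03*ay+[0,0,.075],cend=s['ee_pos']+M[:,0]*.076).items():print(n,proj(p,X).round(1))
E
```

```text
t: 5.88
ee_pos: [0.6128, -0.0814, 0.1509]
tcp_rot: [0.68, 0.733, -0.002, -0.001]
contact_force: [-1.6, -0.2, -1.5]
gripper_width: 0.0306
grasp_force: 40.1
t: 6.5
ee_pos: [0.6109, -0.0839, 0.1061]
tcp_rot: [0.682, 0.731, 0.0, 0.0]
contact_force: [0.8, 0.6, -0.3]
gripper_width: 0.0303
grasp_force: 40.1
t 6.5 tcp [ 0.6109 -0.0839  0.1061] ty az 4.0 tz [ 1.e-03 -1.e-04 -1.e+00] w 0.0303 gf 40.1 F [ 0.8  0.6 -0.3] j [-0.31  0.5   0.54  1.59 -0.28  1.13  0.36]
shift now axes cm [0.09 0.06 5.36] | yaw tool z rad 0.0 | shift after yaw [0.09 0.06 5.36]
tilt fix rotvec tool [0.001  0.0001 0.    ]
t 6.5 tcp [ 0.6109 -0.0839  0.1061] ty az 4.0 tz [ 1.e-03 -1.e-04 -1.e+00] w 0.0303 gf 40.1 F [ 0.8  0.6 -0.3] j [-0.31  0.5   0.54  1.59 -0.28  1.13  0.36]
gapL [320.3  83.2]
a [352.2  82.8]
b [288.8  82.8]
stop1 [388.9  69.5]
stop2 [253.3  69.5]
cend [318.8  84.9]
```

View pics/w3.png

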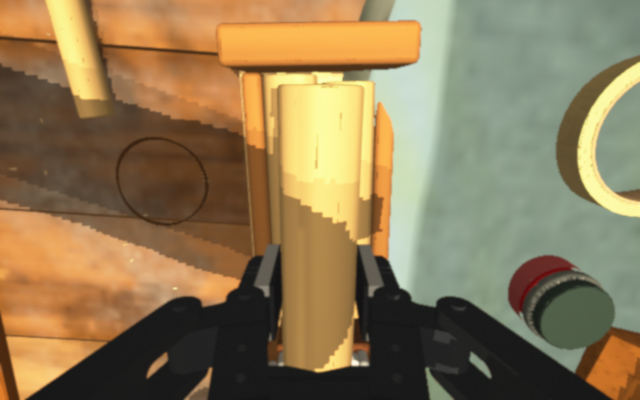

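The dowel is centred over the groove (column 321, against 320 for the pair) with its end about 7 mm off the stop, so I'll lower it.

```bash
python3 -m handwheel '[[[0,0,0,0,0.05,2,1],[0,0,0,0,0,1.5,1],[0,0,0,0,0,1,1],[0,0,0,0,0,0.3,1],[0,0,0,0,0,0,1]]]'
python3 -m handwheel '[[[0,0,0,0,0,0.2,1],[0,0,0,0,0,0.15,1],[0,0,0,0,0,0.1,1],[0,0,0,0,0,0,1],[0,0,0,0,0,0,1]]]'
python3 -c "
from h import *
go([.6115,-.083,.0525],4)"
```

```text
t: 7.18
ee_pos: [0.6111, -0.0838, 0.0571]
tcp_rot: [0.682, 0.731, -0.0, -0.0]
contact_force: [-0.4, -0.7, -0.6]
gripper_width: 0.0305
grasp_force: 40.1
t: 7.8
ee_pos: [0.612, -0.0837, 0.0538]
tcp_rot: [0.682, 0.732, 0.001, 0.001]
contact_force: [-0.4, 1.0, 4.5]
gripper_width: 0.0309
grasp_force: 40.6
t 7.8 tcp [ 0.612  -0.0837  0.0538] ty az 4.03 tz [ 0.0021 -0.     -1.    ] w 0.0309 gf 40.6 F [-0.4  1.   4.5] j [-0.3   0.56  0.52  1.63 -0.31  1.03  0.39]
shift now axes cm [ 0.07 -0.05  0.13] | yaw tool z rad 0.0 | shift after yaw [ 0.07 -0.05  0.13]
tilt fix rotvec tool [0.0021 0.0002 0.    ]
```

```bash
python3 -m handwheel '[[[0,0,0,0,0,0,0.2],[0,0,0,0,0,0,0.1],[0,0,0,0,0,0,0],[0,0,0,0,0,0,-0.2],[0,0,0,0,0,0,-0.3]]]' 20
python3 -m handwheel '[[[0,0,0,0,0,0,-0.3],[0,0,0,0,0,-0.5,-0.3],[0,0,0,0,0,-2,-0.3],[0,0,0,0,0,-4,-0.3],[0,0,0,0,0,-5,-0.3]]]'
python3 - <<'E'
from h import *
state()
cv2.imwrite('pics/w4.png',cams.get_image('wrist'))
E
```

```text
t: 8.43
ee_pos: [0.611, -0.0837, 0.0527]
tcp_rot: [0.682, 0.731, -0.0, -0.0]
contact_force: [0.7, -0.6, 0.7]
gripper_width: 0.0553
grasp_force: 0.0
t: 9.05
ee_pos: [0.6107, -0.0837, 0.1697]
tcp_rot: [0.682, 0.731, -0.0, -0.0]
contact_force: [1.8, 0.7, -0.3]
gripper_width: 0.0557
grasp_force: 0.0
t 9.05 tcp [ 0.6107 -0.0837  0.1697] ty az 4.0 tz [-7.e-04 -2.e-04 -1.e+00] w 0.0557 gf 0.0 F [ 1.8  0.7 -0.3] j [-0.33  0.44  0.56  1.52 -0.24  1.25  0.34]
```

View pics/w4.png

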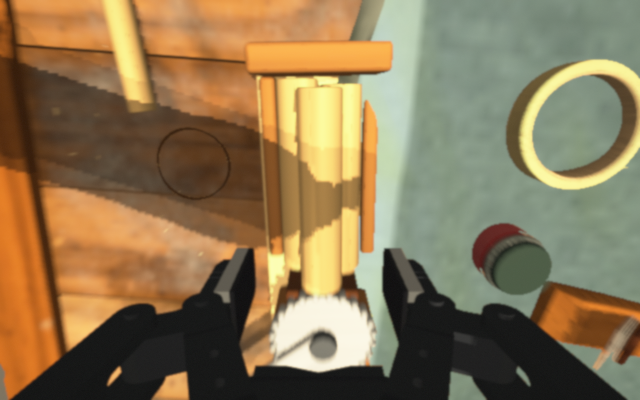

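The third dowel lies in the groove with a small gap to the stop. The pyramid is done, and the hub shows at (323,346). Next is the handle.

```bash
python3 -m handwheel '[[[0,0,0.18,-3,0,0,-0.5],[0,0,0.18,-3,0,0,-1],[0,0,0.18,-3,0,0,-1],[0,0,0.18,-3,0,0,-1],[0,0,0.18,-3,0,0,-1]]]'
python3 -m handwheel '[[[0,0,0.17,0,1.2,0,-1],[0,0,0.17,0,1.2,0,-1],[0,0,0.17,0,1.2,0,-1],[0,0,0.16,0,1.2,0,-1],[0,0,0,0,0,0,-1]]]'
python3 - <<'E'
from h import *
go([.538,-.273,.093],-86)
p=cams.camera_params('wrist');cv2.imwrite('pics/w5.png',cams.get_image('wrist'))
print(proj(p,np.array([.538,-.273,.126])),proj(p,np.array([.619,-.200,.085])))
E
```

```text
t: 9.72
ee_pos: [0.5695, -0.224, 0.1693]
tcp_rot: [0.933, 0.359, 0.001, 0.001]
contact_force: [-0.2, 0.2, 0.2]
gripper_width: 0.0851
grasp_force: 0.0
t: 10.35
ee_pos: [0.5916, -0.2655, 0.1688]
tcp_rot: [0.999, 0.035, 0.0, 0.001]
contact_force: [0.6, -0.1, 1.3]
gripper_width: 0.0855
grasp_force: 0.0
t 10.35 tcp [ 0.5916 -0.2655  0.1688] ty az -85.96 tz [ 6.0e-04 -1.2e-03 -1.0e+00] w 0.0855 gf 0.0 F [ 0.6 -0.1  1.3] j [-0.22  0.62  0.91  1.43 -0.49  1.33 -0.78]
shift now axes cm [-5.4   0.36  7.58] | yaw tool z rad 0.001 | shift after yaw [-5.4   0.36  7.58]
tilt fix rotvec tool [ 0.0013 -0.0005  0.    ]
[325.04707641 317.61138434] [217.58142563 159.70118146]
```

View pics/w5.png

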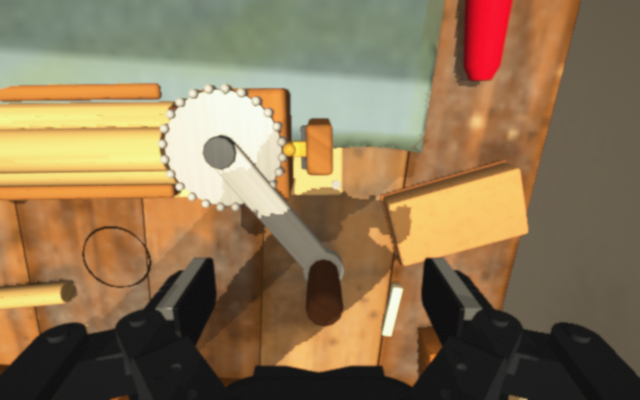

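The wrist view shows the knob's top at about (324,308) and the hub at (219,151), both 9 px above prediction. I'll triangulate both.

```bash
python3 - <<'E'
from h import *
from scipy.optimize import least_squares as L
s,M=state();p5=cams.camera_params('wrist');W=np.eye(4);W[:3,:3]=M;W[:3,3]=s['ee_pos'];E=p5['world_to_cam']@W
M4=Ro.from_quat([.682,.731,0,0]).as_matrix();W4=np.eye(4);W4[:3,:3]=M4;W4[:3,3]=[.6107,-.0837,.1697]
p4=dict(mtx=p5['mtx'],world_to_cam=E@np.linalg.inv(W4));pt=cams.camera_params('top')
print('cam pos',ray(p5,(320,200))[0])
obs=[(pt,(215+541/4.2,128+118/4.2)),(p4,(323,346)),(p5,(219,151))]
r=L(lambda X:np.concatenate([proj(p,X)-u for p,u in obs]),[.619,-.2,.085]);print('hub',r.x,r.fun.round(1))
obs=[(pt,(215+721/4.2,128+285/4.2)),(p5,(324,306))]
r=L(lambda X:np.concatenate([proj(p,X)-u for p,u in obs]),[.538,-.27,.126]);print('knob',r.x,r.fun.round(1))
for z in(.08,.085,.09):print(z,[atz(p,u,z)[:2].round(4) for p,u in [(pt,(343.8,156.1)),(p4,(323,346)),(p5,(219,151))]])
print([atz(p,u,.126)[:2].round(4) for p,u in [(pt,(215+721/4.2,128+285/4.2)),(p5,(324,306))]])
E
```

```text
t 10.4 tcp [ 0.5916 -0.2648  0.1686] ty az -85.78 tz [ 5.e-04 -6.e-04 -1.e+00] w 0.0855 gf 0.0 F [-0.6  0.7  0.2] j [-0.22  0.61  0.91  1.43 -0.49  1.33 -0.78]
cam pos [ 0.66504368 -0.25899652  0.30295067]
hub [ 0.62247696 -0.1982996   0.07729739] [-1.1 -0.9  0.7 -0.2  0.5  0.9]
knob [ 0.53938236 -0.27208773  0.11618145] [-1.2 -0.1  0.4  0.1]
0.08 [array([ 0.6201, -0.2003]), array([ 0.6218, -0.1962]), array([ 0.6235, -0.1987])]
0.085 [array([ 0.619 , -0.2001]), array([ 0.6214, -0.1921]), array([ 0.6245, -0.2001])]
0.09 [array([ 0.6179, -0.1999]), array([ 0.621 , -0.1879]), array([ 0.6254, -0.2014])]
[array([ 0.538, -0.273]), array([ 0.546 , -0.2712])]
```

```bash
python3 -m handwheel '[[[0,0,0,-2.6,0.2,0,-1],[0,0,0,-2.5,0.15,0,-1],[0,0,0,0,0,1,-1],[0,0,0,0,0,2.5,-1],[0,0,0,0,0,2.5,-1]]]'
python3 -m handwheel '[[[0,0,0,0,0,1.5,-1],[0,0,0,0,0,0,-1],[0,0,0,0,0,0,-0.5],[0,0,0,0,0,0,0],[0,0,0,0,0,0,0]]]' 20
python3 - <<'E'
from h import *
go([.541,-.272,.093],-86)
E
```

```text
t: 11.02
ee_pos: [0.5422, -0.2703, 0.1071]
tcp_rot: [0.999, 0.038, 0.001, -0.0]
contact_force: [0.7, 0.2, 0.6]
gripper_width: 0.0854
grasp_force: 0.0
t: 11.65
ee_pos: [0.5413, -0.2718, 0.0934]
tcp_rot: [0.999, 0.035, 0.0, 0.0]
contact_force: [-0.4, -0.6, 0.2]
gripper_width: 0.0428
grasp_force: 0.0
t 11.65 tcp [ 0.5413 -0.2718  0.0934] ty az -85.94 tz [ 9.e-04 -3.e-04 -1.e+00] w 0.0428 gf 0.0 F [-0.4 -0.6  0.2] j [-0.23  0.6   0.9   1.64 -0.5   1.15 -0.7 ]
shift now axes cm [-0.03  0.02  0.04] | yaw tool z rad 0.001 | shift after yaw [-0.03  0.02  0.04]
tilt fix rotvec tool [ 0.0003 -0.0009  0.    ]
```

```bash
python3 -m handwheel '[[[0,0,0,0,0,0,0.3],[0,0,0,0,0,0,0.45],[0,0,0,0,0,0,1],[0,0,0,0,0,0,1],[0,0,0,0,0,0,1]]]' 20
python3 - <<'E'
from h import *
s,M=state()
pt=cams.camera_params('top');w=cams.get_image('wrist')
cv2.imwrite('pics/w6.png',w)
E
```

```text
t: 12.28
ee_pos: [0.541, -0.2725, 0.0932]
tcp_rot: [0.999, 0.035, 0.0, 0.001]
contact_force: [0.8, -5.6, 2.1]
gripper_width: 0.0222
grasp_force: 19.8
t 12.28 tcp [ 0.541  -0.2725  0.0932] ty az -85.98 tz [ 6.0e-04 -1.3e-03 -1.0e+00] w 0.0222 gf 19.8 F [ 0.8 -5.6  2.1] j [-0.22  0.6   0.9   1.64 -0.5   1.15 -0.7 ]
```

View pics/w6.png

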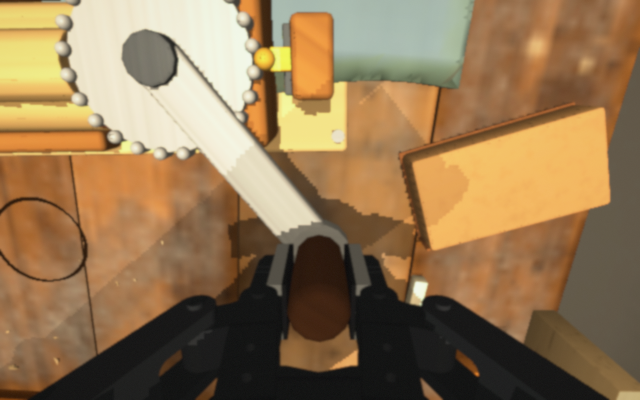

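The fingers are round the handle, with the lever arm beneath them. I'll work out the arc in tool axes.

```bash
cat >> h.py <<'E'
P=np.array([.6218,-.1985])
def lever(a1,n):
    s,M=state();k=s['ee_pos'][:2]-P;th=np.arctan2(k[1],k[0]);th0=np.arctan2(-.2727+.1985,.541-.6218)
    a0=-(th-th0);a0=(a0+np.pi)%(2*np.pi)-np.pi
    f=s['contact_force'][:2];er=k/np.linalg.norm(k);et=np.array([er[1],-er[0]])
    print('lever',round(a0,3),'deg',np.degrees(a0).round(1),'r',np.linalg.norm(k).round(4),'Frad',(f@er).round(1),'Ftan',(f@et).round(1))
    pts=[np.array([P[0]+.11*np.cos(th0-a),P[1]+.11*np.sin(th0-a),.0932]) for a in np.linspace(a0,a1,n+1)]
    pts[0]=s['ee_pos']
    for a,b in zip(pts,pts[1:]):print((M.T@(b-a)*100).round(2))
E
python3 - <<'E'
from h import *
p=cams.camera_params('wrist');print(atz(p,(149,58),.08))
lever(1.309,15)
E
```

```text
[ 0.62186573 -0.20012629  0.08      ]
t 12.32 tcp [ 0.541  -0.2725  0.0932] ty az -85.98 tz [ 5.0e-04 -1.3e-03 -1.0e+00] w 0.0221 gf 19.8 F [-0.2 -5.7  2.2] j [-0.22  0.6   0.9   1.64 -0.5   1.15 -0.7 ]
lever 0.001 deg 0.1 r 0.1096 Frad 4.0 Ftan -4.1
[-0.6  -0.75 -0.  ]
[-0.49 -0.82 -0.  ]
[-0.42 -0.86 -0.  ]
[-0.34 -0.9  -0.  ]
[-0.26 -0.92 -0.  ]
[-0.18 -0.94 -0.  ]
[-0.1  -0.95 -0.  ]
[-0.02 -0.96 -0.  ]
[ 0.07 -0.96 -0.  ]
[ 0.15 -0.95 -0.  ]
[ 0.23 -0.93 -0.  ]
[ 0.31 -0.91 -0.  ]
[ 0.39 -0.88 -0.  ]
[ 0.46 -0.84 -0.  ]
[ 0.54 -0.8  -0.  ]
```

```bash
python3 -m handwheel '[[[0,0,0,0,0,0,1],[0,0,0,0,0,0,1],[0,0,0,-0.57,-0.77,0,1],[0,0,0,-0.49,-0.82,0,1],[0,0,0,-0.42,-0.86,0,1]]]' 60
python3 - <<'E'
from h import *
lever(1.309,12)
E
```

```text
t: 12.95
ee_pos: [0.5246, -0.2489, 0.0933]
tcp_rot: [0.999, 0.035, 0.001, 0.001]
contact_force: [2.2, -4.6, 2.5]
gripper_width: 0.0213
grasp_force: 59.2
t 12.95 tcp [ 0.5246 -0.2489  0.0933] ty az -85.97 tz [ 0.0011 -0.0013 -1.    ] w 0.0213 gf 59.2 F [ 2.2 -4.6  2.5] j [-0.29  0.55  0.92  1.71 -0.48  1.12 -0.73]
lever 0.265 deg 15.2 r 0.1094 Frad 0.2 Ftan -5.1
[-0.39 -0.87  0.  ]
[-0.26 -0.92 -0.  ]
[-0.18 -0.94 -0.  ]
[-0.1  -0.95 -0.  ]
[-0.02 -0.96 -0.  ]
[ 0.07 -0.95 -0.  ]
[ 0.15 -0.95 -0.  ]
[ 0.23 -0.93 -0.  ]
[ 0.31 -0.9  -0.  ]
[ 0.39 -0.87 -0.  ]
[ 0.46 -0.84 -0.  ]
[ 0.53 -0.79 -0.  ]
```

Radial force is about zero, so the arc is good. I'll carry on round it.

```bash
python3 -m handwheel '[[[0,0,0,-0.34,-0.89,0,1],[0,0,0,-0.26,-0.92,0,1],[0,0,0,-0.18,-0.94,0,1],[0,0,0,-0.1,-0.95,0,1],[0,0,0,-0.02,-0.96,0,1]]]'
python3 - <<'E'
from h import *
lever(1.309,7)
E
```

```text
t: 13.58
ee_pos: [0.5127, -0.2035, 0.0933]
tcp_rot: [0.999, 0.035, 0.001, 0.001]
contact_force: [3.6, -6.7, -0.3]
gripper_width: 0.0214
grasp_force: 59.1
t 13.57 tcp [ 0.5127 -0.2035  0.0933] ty az -85.99 tz [ 0.0017 -0.0022 -1.    ] w 0.0214 gf 59.1 F [ 3.6 -6.7 -0.3] j [-0.41  0.49  0.94  1.8  -0.44  1.08 -0.81]
lever 0.697 deg 40.0 r 0.1092 Frad -3.3 Ftan -6.9
[-0.01 -0.96  0.01]
[ 0.15 -0.95 -0.  ]
[ 0.23 -0.93 -0.  ]
[ 0.31 -0.91 -0.  ]
[ 0.39 -0.88 -0.  ]
[ 0.46 -0.84 -0.  ]
[ 0.54 -0.8  -0.  ]
```

```bash
python3 -m handwheel '[[[0,0,0,0.1,-0.95,0,1],[0,0,0,0.18,-0.95,0,1],[0,0,0,0.25,-0.93,0,1],[0,0,0,0.32,-0.9,0,1],[0,0,0,0.4,-0.87,0,1]]]'
python3 - <<'E'
from h import *
lever(1.309,3)
E
```

```text
t: 14.2
ee_pos: [0.5204, -0.1582, 0.0932]
tcp_rot: [0.999, 0.034, -0.0, 0.002]
contact_force: [-3.7, -12.0, 4.4]
gripper_width: 0.0214
grasp_force: 59.5
t 14.2 tcp [ 0.5204 -0.1582  0.0932] ty az -86.09 tz [-8.0e-04 -3.2e-03 -1.0e+00] w 0.0214 gf 59.5 F [ -3.7 -12.    4.4] j [-0.51  0.47  0.95  1.81 -0.43  1.08 -0.9 ]
lever 1.121 deg 64.2 r 0.1091 Frad -1.0 Ftan -12.5
[ 0.23 -0.65 -0.01]
[ 0.35 -0.59 -0.  ]
[ 0.39 -0.57 -0.  ]
```

```bash
python3 -m handwheel '[[[0,0,0,0.33,-0.62,0,1],[0,0,0,0.36,-0.59,0,1],[0,0,0,0.2,-0.3,0,1],[0,0,0,0,0,0,1],[0,0,0,0,0,0,1]]]'
python3 - <<'E'
from h import *
lever(1.309,1)
cv2.imwrite('pics/w7.png',cams.get_image('wrist'))
E
```

```text
t: 14.82
ee_pos: [0.5288, -0.1413, 0.0932]
tcp_rot: [0.999, 0.035, -0.0, 0.001]
contact_force: [-1.7, -5.6, 4.2]
gripper_width: 0.0215
grasp_force: 59.6
t 14.82 tcp [ 0.5288 -0.1413  0.0932] ty az -86.02 tz [-2.0e-04 -1.5e-03 -1.0e+00] w 0.0215 gf 59.6 F [-1.7 -5.6  4.2] j [-0.53  0.48  0.94  1.8  -0.43  1.08 -0.93]
lever 1.294 deg 74.1 r 0.1091 Frad -1.5 Ftan -5.7
[ 0.03 -0.18 -0.  ]
```

View pics/w7.png

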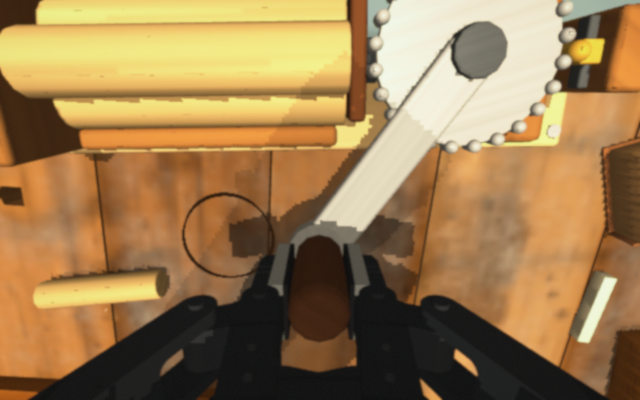

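The pad is pressing the three dowels against the stop and the lever reads 1.294 rad. I'll give it one small nudge and let it settle.

```bash
python3 -m handwheel '[[[0,0,0,0.07,-0.13,0,1],[0,0,0,0,0,0,1],[0,0,0,0,0,0,1],[0,0,0,0,0,0,1],[0,0,0,0,0,0,1]]]'
python3 - <<'E'
from h import *
lever(1.309,1)
p=cams.camera_params('wrist');im=cams.get_image('wrist')
print('hub',atz(p,(480,50),.08))
E
```

```text
t: 15.5
ee_pos: [0.5294, -0.1404, 0.0932]
tcp_rot: [0.999, 0.035, -0.0, 0.001]
contact_force: [-1.2, -8.1, 4.1]
gripper_width: 0.0213
grasp_force: 59.5
t 15.5 tcp [ 0.5294 -0.1404  0.0932] ty az -86.04 tz [-1.0e-04 -1.9e-03 -1.0e+00] w 0.0213 gf 59.5 F [-1.2 -8.1  4.1] j [-0.53  0.48  0.94  1.8  -0.43  1.08 -0.94]
lever 1.304 deg 74.7 r 0.1092 Frad -3.3 Ftan -7.5
[-0.03 -0.09 -0.  ]
hub [ 0.62215054 -0.19668127  0.08      ]
```

```bash
python3 -c "
from bench import bot
print(bot.job_done())"
```

```text
the job is handed in; nothing more can be done
None
```

The third dowel lies in the groove on the two lower ones. The gripper holds the lever at about 1.304 rad with about 7.5 N at the handle, matching the fifth click (1.309). The arm never touched the offcut or blank, and I handed the job in at 15.5 s; no verdict was returned.

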